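# Tip a filter carton into the scan zone

## Robot

A 7-joint arm with a two-finger parallel gripper is mounted at the origin on the work surface. World frame = base frame: x ahead of the robot, y to its left, z up, the work surface at z = 0. Lengths are in m, angles in rad, forces in N, time in s.
With the tool pointing down it reaches from about 0.425 to 0.875 m from the base axis. Payload 4.7 kg.
Tool frame: the origin (TCP) lies on the centre line of the jaws, within the pads' length; the fingertips stand 14 mm ahead of it and the grasp point (between the pads) lies 5 mm behind it; z points along the fingers, x is the direction in which the jaws open and shut, and the axes are right-handed (so a half turn about z gives the same grasp; the last joint's range is limited). The gripper opens to 87 mm and grips with 3 to 60 N. Pads are 19 mm wide; open, the fingers measure 117 mm over their backs; the gripper's body (75 mm by 190 mm) begins 51 mm behind the grasp point.
Start: joints at [1.164, 0.321, -0.07, 1.45, 0.023, 1.371, -0.057], TCP at [0.266, -0.593, 0.237] pointing down, gripper open.
Joint ranges: [-2.86, 2.86], [-0.3, 2.09], [-1.38, 1.24], [0.06, 2.45], [-1.56, 4.7], [0.09, 2.05], [-2.69, 2.69]. Speed limits (rad/s): [2.57, 2.57, 3.14, 3.14, 3.14, 3.14, 3.14].

## Interface

Orientations are given as a rotation vector (axis times angle).
In Python, from bench import ctrl gives the robot as it stands.
- The arm moves only by the tool drive_tool, never from a script. Its argument "rows" is a list that holds one entry, the list of rows, each a list of 5 numbers: the shift along the tool's x, y, z scaled (see below), then the turn about the tool's z scaled (see below), then the closure in counts, from 0 (fully open) to 255 (shut). In form: [[[dx, dy, dz, spin, jaw], ...]]. A call has 1 to 20 rows; each row is the pose to reach, as a shift and turn from the pose commanded when the call began, along the tool's axes at that moment, turning the shorter way round; what a row does not reach only later rows make up. The controller multiplies each number of a shift by 300 mm and each number of a turn by pi rad. A row lasts 1/8 s, in which the tool goes at most 62.5 mm and 10.7 degrees, less where a joint would pass 70% of its speed; a pose out of reach is approached as far as the arm can. A call with a number of a shift or a turn outside -1 to 1 is refused whole. A call with a gripper value outside its range is refused whole. The fingers move at their own pace and stop on an object; "grip_force" is the grip in N (left out, the last holds). Time passes only in rows, so rows that repeat a pose let the fingers close. It gives the time, the measured TCP pose, the force and the opening at its end, in the units of the state.
- ctrl.get_state(): the state, without advancing time (a new reading comes with each control period).
- ctrl.get_image(name): name is "scene" or "top" or "wrist"; returns a dict with "img" (420x560x3 uint8, blue, green, red), "camera_matrix" (3x3 intrinsics, pixels), "R" (3x3) and "t" (3): a world point X has camera coordinates R X + t. Camera axes: x right, y down, z forward; pixel columns grow to the right and rows downward; lengths in m; the calibration is good to about 2 mm. A picture is of the moment at which its call begins. There is no depth.
- ctrl.close_job(): hands the job in, once; it reports no verdict.
The state is a dict: "time": time; "joint_positions": joint angles; "qd": joint speeds; "joint_torque": joint torques, N m; "position": TCP position; "tool_rot": TCP orientation; "ft_force": force on the tool from outside, world axes, zero at the start; "torque": the same for the moment, N m; "grip_width": opening from 0.0 (shut) to 1.0 (fully open).
Only numpy, scipy, OpenCV 4.12 (cv2) and the standard library are available. Lean on these libraries where they do the work, as an engineer would, in place of code of your own. Each camera call takes 0.05 s, during which the arm holds its last target.

## Task

Push the standing blue carton high on its labelled side so that it tips over and lands flat inside the yellow taped rectangle, with its white label facing up. Then press the green scan button fully down and let it go, leaving the carton lying there. Do not grasp or lift anything, and leave the other things on the counter where they stand.

Things in the scene. Friction and masses are not known exactly. Their poses are not given: they have to be found in the camera images.
- carton: Blue carton, 45 mm (its x) by 90 (y) by 150 tall (z), 0.2 to 0.4 kg, standing loose. Origin: centre of its underside. White label with dark bars on its -x face; +x points to the taped zone and is the way to tip it. It stands with its +x foot edge at the near end of the zone. Pushed 25 mm below its top it tips without sliding and falls by itself once its top has moved about 45 mm.
- zone: Rectangle of 15 mm wide yellow tape stuck on the counter, no thickness to speak of; 200 mm (its x) by 140 mm (its y) inside the tape. Origin at its centre on the counter; its x axis runs along its length, away from the standing carton.
- foot_left (a point): Corner of the carton's +x (unlabelled) face: foot, +y side. At the start it is on the counter.
- foot_right (a point): Corner of the carton's +x face: foot, -y side.
- head_left (a point): Corner of the carton's +x face: top, +y side. At the start 150 mm up.
- head_right (a point): Corner of the carton's +x face: top, -y side.
- scan_button (a joint): Green round push button, 34 mm across, on top of a fixed grey box (110 x 85 mm, 45 mm high) that stands to the left or to the right of the zone. Value 0 at rest, 0.006 m fully down; a spring returns it. Fully down takes 5 N.
- scan_button_top (a point): Centre of the top face of the green button; it is pressed straight down.
- spray_can: Green spray can, 52 mm across, 140 mm tall, loose, beside the zone. Origin at its foot. Leave alone.
- oil_filter: Orange oil filter, 68 mm across, 90 mm tall, loose, on the other side of the zone. Origin at its foot. Leave alone.
- brown_carton: Brown carton with a pale band, 50 x 70 x 120 mm tall, loose, standing beside the zone, on the same side as the spray can. Origin at its foot. Leave alone.
- plug_box: Flat black box with a red patch, 60 x 100 x 35 mm, loose, beside the standing carton. Origin under its centre. Leave alone.
- bolt_jar: Jar with a steel cap, 60 mm across, 80 mm tall, loose, far left. Origin at its foot. Leave alone.
- tape_roll: Yellow ring of tape, 90 mm across, 25 mm high, loose, far right. Origin under its centre. Leave alone.
- parts_bin: Fixed red open bin, 110 x 85 mm, 50 mm high, on the other side of the zone from the grey box with the button. Origin under its centre. Nothing to do with it.
Mind the look-alikes: they are no part of the job. What is shaped like the part that bears scan_button but pink is not meant.

How it is judged:
On the way, in this order (a step that is already met when the one before it is completed fails the run):
1. the carton has been tipped over and lies at rest, label up, inside the taped rectangle (angle between carton's own z axis and vertical above 1.5 rad and height (world z) of each of foot_left, foot_right, head_left, head_right below 0.008 m and x of foot_left in the frame of zone between -0.105 and 0.105 m and y of foot_left in the frame of zone between -0.075 and 0.075 m and x of foot_right in the frame of zone between -0.105 and 0.105 m and y of foot_right in the frame of zone between -0.075 and 0.075 m and x of head_left in the frame of zone between -0.105 and 0.105 m and y of head_left in the frame of zone between -0.075 and 0.075 m and x of head_right in the frame of zone between -0.105 and 0.105 m and y of head_right in the frame of zone between -0.075 and 0.075 m and linear speed of carton below 0.02 m/s and angular speed of carton below 0.15 rad/s), for 0.2 s.
2. the scan button is pressed down while the carton lies in the rectangle (angle between carton's own z axis and vertical above 1.5 rad and height (world z) of each of foot_left, foot_right, head_left, head_right below 0.008 m and x of foot_left in the frame of zone between -0.105 and 0.105 m and y of foot_left in the frame of zone between -0.075 and 0.075 m and x of foot_right in the frame of zone between -0.105 and 0.105 m and y of foot_right in the frame of zone between -0.075 and 0.075 m and x of head_left in the frame of zone between -0.105 and 0.105 m and y of head_left in the frame of zone between -0.075 and 0.075 m and x of head_right in the frame of zone between -0.105 and 0.105 m and y of head_right in the frame of zone between -0.075 and 0.075 m and value of joint scan_button above 0.0048 m), for 0.05 s.
At the end, for the whole second after the job is handed in: The carton lies flat on its unlabelled +x face (label up), all four corners of that face within the taped rectangle (at most 5 mm onto the tape) and within 8 mm of the counter, at rest, and the button, having been pressed at least 4.8 mm after the carton came to lie there, is released (all of step 1 and value of joint scan_button below 0.0015 m); the robot touches nothing.
It fails at once if the carton is lifted or carried (a corner of its tipping foot edge more than 25 mm up, or its middle far above the counter) (height (world z) of any of foot_left, foot_right above 0.025 m or height (world z) of carton above 0.05 m).
It fails at once if the carton comes down outside the rectangle or on another face (angle between carton's own z axis and vertical above 1.35 rad and (height (world z) of any of head_left, head_right above 0.042 m or not (x of foot_left in the frame of zone between -0.11 and 0.11 m and y of foot_left in the frame of zone between -0.08 and 0.08 m and x of foot_right in the frame of zone between -0.11 and 0.11 m and y of foot_right in the frame of zone between -0.08 and 0.08 m and x of head_left in the frame of zone between -0.11 and 0.11 m and y of head_left in the frame of zone between -0.08 and 0.08 m and x of head_right in the frame of zone between -0.11 and 0.11 m and y of head_right in the frame of zone between -0.08 and 0.08 m))).
It fails at once if the button is pressed before the carton lies down (value of joint scan_button above 0.003 m and angle between carton's own z axis and vertical below 1.3 rad).
It fails at once if a bystander is moved more than 15 mm or tipped (distance of any of spray_can, oil_filter, brown_carton, plug_box, bolt_jar, tape_roll from where it was at the start of the episode above 0.015 m or angle between any of spray_can, oil_filter, brown_carton, plug_box, bolt_jar, tape_roll's own z axis and vertical above 0.3 rad).
It also fails if it takes over 40 s, if anything falls off the work surface, if the arm or the gripper's body presses on something with over 40 N, if the wrist force passes 120 N, or if a joint passes its speed limit or range.

## Working session

There is one attempt and no reset: what is moved stays moved. The work goes in short steps, Python scripts to look and compute and a tool call to move; the robot and the scene stay as the last step left them, time stands still between calls to the robot, and variables do not carry over. Pictures are saved under pics/ and viewed, and the job is handed in when it is done.

Besides the shell and the picture viewer there is one more tool, called after "Request:" as a command line: name --argument value ..., lists and objects as JSON in quotes. drive_tool: Moves the arm, as the interface text tells. Its arguments: {"type":"object","properties":{"rows":{"type":"array"},"grip_force":{"type":"number"}},"required":["rows"]}

```bash
mkdir -p pics
python3 - <<'E'
from bench import ctrl
import cv2,numpy as np,pickle
d={}
for n in ["scene","top"]:
    r=ctrl.get_image(n); cv2.imwrite(f"pics/{n}0.png",r["img"]); d[n]=r
    print(n,np.round(r["camera_matrix"],1).tolist(),(-r["R"].T@r["t"]).round(3),r["R"][2].round(3))
pickle.dump(d,open("d0.pkl","wb"))
s=ctrl.get_state();print({k:np.round(v,3).tolist() for k,v in s.items()})
E
```

```text
scene [[469.3, 0.0, 284.3], [0.0, 469.3, 215.3], [0.0, 0.0, 1.0]] [1.17  0.798 0.85 ] [-0.498 -0.657 -0.566]
top [[404.9, 0.0, 282.2], [0.0, 404.9, 210.7], [0.0, 0.0, 1.0]] [ 0.293 -0.063  1.52 ] [ 0.16  -0.002 -0.987]
{'time': 0.1, 'joint_positions': [1.164, 0.322, -0.07, 1.452, 0.023, 1.371, -0.057], 'qd': [0.002, -0.001, -0.001, -0.003, 0.001, 0.001, -0.001], 'joint_torque': [-0.001, -49.257, -0.406, -31.34, -0.064, 0.039, 0.0], 'position': [0.265, -0.593, 0.236], 'tool_rot': [-2.636, 1.708, 0.002], 'ft_force': [0.629, 0.052, -0.896], 'torque': [-0.018, 0.014, -0.045], 'grip_width': 1.0}
```

View pics/scene0.png

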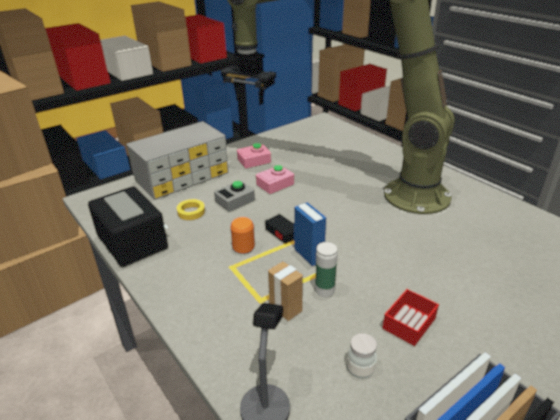

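View pics/top0.png

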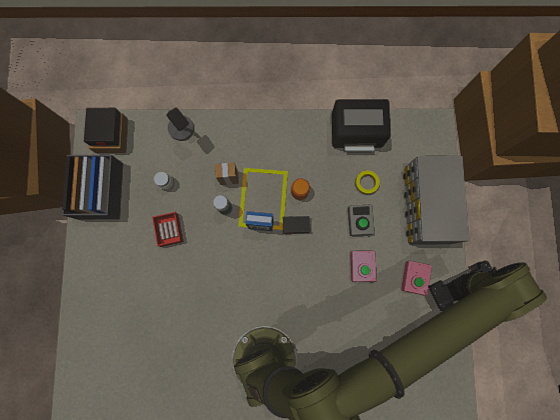

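The scene shows a blue carton standing at top-view (259,221), with the zone behind it at about (264,198). The spray can is at (222,204), the brown carton at (226,172), the filter at (301,188) and the plug box at (296,225). There are three button boxes: grey at (362,222), pink at (364,268) and pink at (418,280). The grey one fits the description, so I'm confirming it with crops.

Run:
```python
import cv2,pickle
d=pickle.load(open("d0.pkl","rb"))
t=d["top"]["img"]; s=d["scene"]["img"]
cv2.imwrite("pics/tc.png",cv2.resize(t[155:245,205:325],None,fx=6.5,fy=6.5,interpolation=cv2.INTER_CUBIC))
cv2.imwrite("pics/tb.png",cv2.resize(t[195:300,330:450],None,fx=5,fy=5,interpolation=cv2.INTER_CUBIC))
cv2.imwrite("pics/sc.png",cv2.resize(s[190:320,220:350],None,fx=4.5,fy=4.5,interpolation=cv2.INTER_CUBIC))
```

```text
(no output)
```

View pics/tc.png

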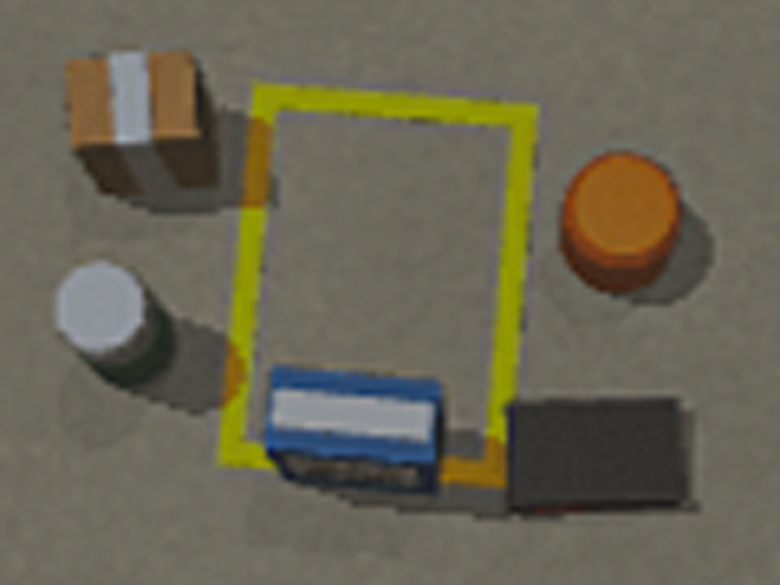

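View pics/tb.png

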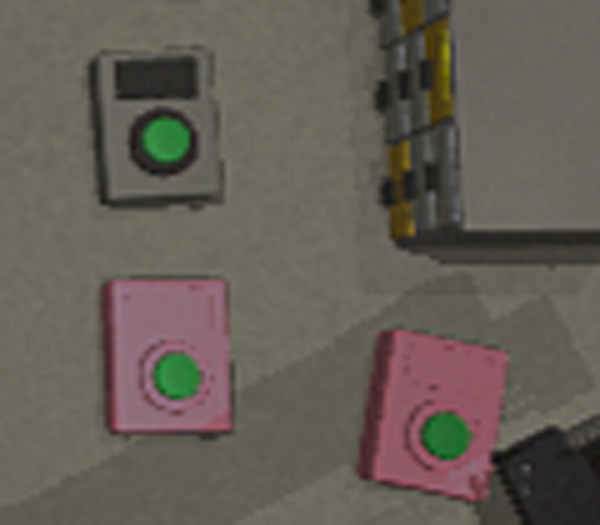

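View pics/sc.png

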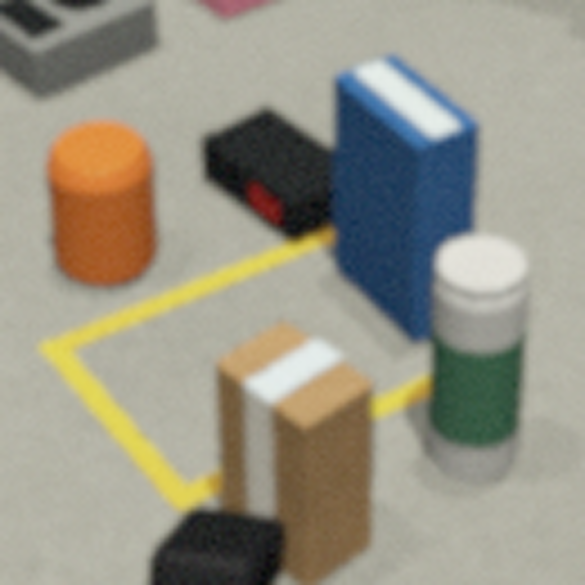

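```bash
cat > h.py <<'E'
import numpy as np
def ray(r,u,v,z):
    c=-r["R"].T@r["t"]; w=r["R"].T@np.linalg.inv(r["camera_matrix"])@[u,v,1]
    return c+w*(z-c[2])/w[2]
def crop(r,pts,f,ox,oy,z): return np.array([ray(r,(u+.5)/f-.5+ox,(v+.5)/f-.5+oy,z) for u,v in pts])
E
python3 - <<'E'
import pickle;from h import *
d=pickle.load(open("d0.pkl","rb"));t,s=d["top"],d["scene"]
np.set_printoptions(precision=4,suppress=True)
def T(p,z):return crop(t,p,6.5,205,155,z)
def S(p,z):return crop(s,p,4.5,220,190,z)
zi=T([(275,108),(512,125),(488,457),(246,440)],0);print("zone in",zi,zi.mean(0),np.linalg.norm(zi-np.roll(zi,-1,0),axis=1))
zo=T([(255,83),(538,104),(220,465)],0);print("zone out",zo,(zo[1]+zo[2])/2)
e=zi[0]+zi[1]-zi[2]-zi[3];print("yaw",np.degrees(np.arctan2(e[1],e[0])))
c=T([(273,367),(441,382),(438,462),(266,446)],.15);print("carton",c,c.mean(0),np.linalg.norm(c-np.roll(c,-1,0),axis=1))
e=c[0]+c[1]-c[2]-c[3];print("yaw",np.degrees(np.arctan2(e[1],e[0])))
e=c[0]+c[3]-c[2]-c[1];print("yaw",np.degrees(np.arctan2(-e[0],e[1])))
c=S([(337,80),(392,55),(477,125),(420,148)],.15);print("carton S",c,c.mean(0))
print("foot S",S([(420,338)],0))
print("zone S outer", S([(40,347),(183,507)],0))
print("button T",crop(t,[(167,139)],5,330,195,.055))
p=T([(508,403),(678,400),(690,502),(512,512)],.035);print("plug",p)
print("can top",T([(100,307)],.14),"filter",T([(620,207)],.09),"brown",T([(132,97)],.12))
E
```

```text
zone in [[ 0.6953  0.0686  0.    ]
 [ 0.6843 -0.0723  0.    ]
 [ 0.4857 -0.0572  0.    ]
 [ 0.4963  0.0837  0.    ]] [0.5904 0.0057 0.    ] [0.1413 0.1992 0.1413 0.1996]
zone out [[ 0.7107  0.0806  0.    ]
 [ 0.6971 -0.0878  0.    ]
 [ 0.4818  0.0986  0.    ]] [0.5894 0.0054 0.    ]
yaw -4.333550811492669
carton [[ 0.5151  0.0554  0.15  ]
 [ 0.5067 -0.0332  0.15  ]
 [ 0.4642 -0.0316  0.15  ]
 [ 0.4731  0.0586  0.15  ]] [0.4898 0.0123 0.15  ] [0.089  0.0425 0.0907 0.0421]
yaw -3.326581552876025
yaw -5.52623403152317
carton S [[ 0.5083 -0.0271  0.15  ]
 [ 0.4648 -0.0276  0.15  ]
 [ 0.4745  0.0608  0.15  ]
 [ 0.5153  0.0576  0.15  ]] [0.4907 0.0159 0.15  ]
foot S [[0.5068 0.0527 0.    ]]
zone S outer [[ 0.6948 -0.0862  0.    ]
 [ 0.705   0.0803  0.    ]]
button T [[ 0.4865 -0.3617  0.055 ]]
plug [[ 0.5123 -0.0689  0.035 ]
 [ 0.5135 -0.1659  0.035 ]
 [ 0.455  -0.1718  0.035 ]
 [ 0.4498 -0.0708  0.035 ]]
can top [[0.5495 0.1487 0.14  ]] filter [[ 0.614  -0.1315  0.09  ]] brown [[0.6702 0.1366 0.12  ]]
```

Run:
```python
import cv2,pickle
d=pickle.load(open("d0.pkl","rb"))
s=d["scene"]["img"]
cv2.imwrite("pics/sb.png",cv2.resize(s[165:220,200:280],None,fx=8,fy=8,interpolation=cv2.INTER_CUBIC))
```

```text
(no output)
```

View pics/sb.png

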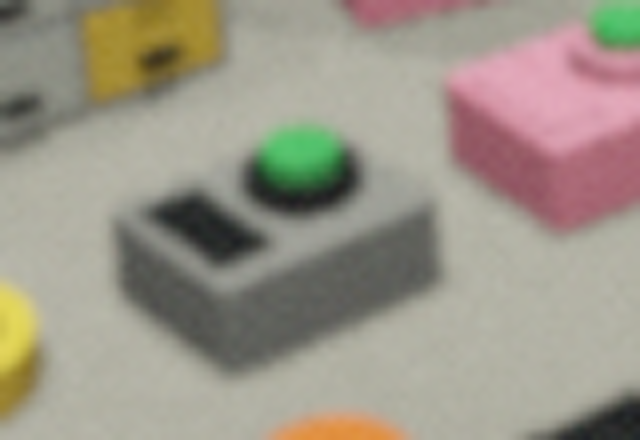

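```bash
cat >> h.py <<'E'
from scipy.spatial.transform import Rotation as Ro
def plan(s,xyz,yaw):  # yaw: desired world heading (deg) of tool x
    R=Ro.from_rotvec(s["tool_rot"]).as_matrix()
    d=R.T@(np.array(xyz)-s["position"])
    a=np.degrees(np.arctan2(R[1,0],R[0,0]))
    spin=-(yaw-a); spin=(spin+90)%180-90   # tool z down
    return (d/0.3).round(4), spin/180, a, d
E
python3 - <<'E'
import pickle;from h import *
from bench import ctrl
np.set_printoptions(precision=4,suppress=True)
d=pickle.load(open("d0.pkl","rb"));t,s=d["top"],d["scene"]
def line(r,u,v):
    c=-r["R"].T@r["t"]; w=r["R"].T@np.linalg.inv(r["camera_matrix"])@[u,v,1]; return c,w/np.linalg.norm(w)
uv1=((167.5)/5-.5+330,139.5/5-.5+195); uv2=(302.5/8-.5+200,145/8-.5+165)
c1,w1=line(t,*uv1);c2,w2=line(s,*uv2)
k=np.linalg.lstsq(np.c_[w1,-w2],c2-c1,rcond=None)[0];print(c1+k[0]*w1,c2+k[1]*w2)
st=ctrl.get_state();R=Ro.from_rotvec(st["tool_rot"]).as_matrix();print(R)
th=np.radians(-4.4);ex=np.array([np.cos(th),np.sin(th),0]);ey=np.array([-np.sin(th),np.cos(th),0])
c=np.array([.490,.0135,0]); face=c-ex*.0225
print("face",face)
p=face-ex*.032;p[2]=.236
print(p,plan(st,p,85.6))
E
```

```text
[ 0.4849 -0.3593  0.0669] [ 0.4838 -0.3585  0.0665]
[[ 0.4085 -0.9128 -0.0008]
 [-0.9128 -0.4085  0.0015]
 [-0.0017  0.0001 -1.    ]]
face [0.4676 0.0152 0.    ]
[0.4357 0.0177 0.236 ] (array([-1.6257, -1.3498,  0.0012]), np.float64(0.158383889413996), np.float64(-65.89089990548071), array([-0.4877, -0.4049,  0.0004]))
```

Request:
drive_tool --rows '[[[-0.37,-0.49,0,0.08,138],[-0.744,-0.972,0,0.158,138],[-0.744,-0.972,0,0.158,138],[-0.744,-0.972,0,0.158,138],[-0.744,-0.972,0,0.158,138],[-0.744,-0.972,0,0.158,138],[-0.744,-0.972,0,0.158,138],[-0.744,-0.972,0,0.158,138]]]'

```text
time: 1.1
position: [0.44, -0.271, 0.2363]
tool_rot: [2.135, -2.303, -0.0]
ft_force: [-0.6, -0.3, 0.3]
grip_width: 0.459
```

Run:
```python
from h import *
from bench import ctrl
s=ctrl.get_state();print(s["position"],s["joint_positions"],s["grip_width"])
print(plan(s,[.4357,.0177,.236],85.6))
```

```text
[ 0.43998006 -0.2709534   0.23626905] [ 0.76342621  0.05035566 -0.27163545  1.76961823  0.01485996  1.32403332
 -1.15791227] 0.45921260676865683
(array([-9.584e-01,  8.690e-02,  4.000e-04]), np.float64(0.00038134667854845046), np.float64(-94.33135759786127), array([-2.87505851e-01,  2.60681357e-02,  1.17196373e-04]))
```

Request:
drive_tool --rows '[[[-0.48,0.043,0,0,138],[-0.958,0.087,0,0,138],[-0.958,0.087,0,0,138],[-0.958,0.087,0,0,138],[-0.958,0.087,0,0,138],[-0.958,0.087,0,0,138],[-0.958,0.087,0,0,138],[-0.958,0.087,0.16,0,138],[-0.958,0.087,0.322,0,138],[-0.958,0.087,0.322,0,138],[-0.958,0.087,0.322,0,138]]]'

```text
time: 2.48
position: [0.4373, 0.017, 0.1414]
tool_rot: [-2.133, 2.305, -0.002]
ft_force: [-0.0, -0.4, 0.5]
grip_width: 0.461
```

Run:
```python
from h import *
from bench import ctrl
import cv2,pickle
r=ctrl.get_image("top");cv2.imwrite("pics/t1.png",cv2.resize(r["img"][150:290,180:340],None,fx=4.5,fy=4.5,interpolation=cv2.INTER_CUBIC))
r=ctrl.get_image("scene");cv2.imwrite("pics/s1.png",cv2.resize(r["img"][120:330,200:400],None,fx=2.8,fy=2.8,interpolation=cv2.INTER_CUBIC))
s=ctrl.get_state();print(s["position"],s["joint_positions"],s["grip_width"],s["ft_force"])
print(plan(s,[.4357,.0177,.139],85.6))
```

```text
[0.43789943 0.01754079 0.14209137] [ 0.51268386 -0.04652044 -0.59362302  2.0532842  -0.02808741  1.12339813
 -1.71594781] 0.46280852285053314 [-0.34502496 -0.14376396  0.23543631]
(array([0.    , 0.0074, 0.0103]), np.float64(6.2468949096228245e-06), np.float64(-94.39887555891629), array([9.59674638e-06, 2.21657334e-03, 3.08319398e-03]))
```

View pics/t1.png

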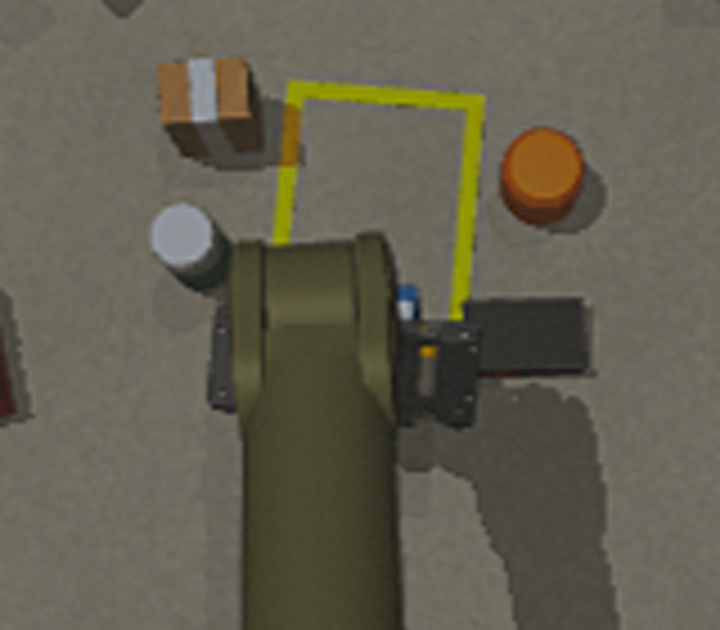

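View pics/s1.png

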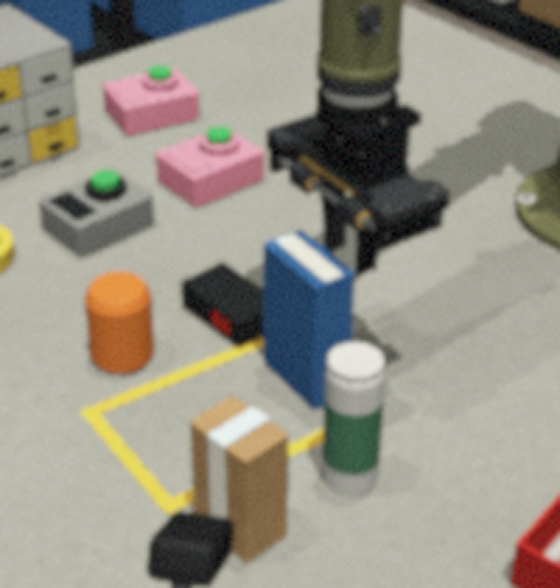

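Request:
drive_tool --rows '[[[0,-0.03,0.005,0,138],[0,-0.055,0.01,0,138],[0,-0.08,0.01,0,138],[0,-0.105,0.01,0,138],[0,-0.13,0.01,0,138],[0,-0.155,0.01,0,138],[0,-0.18,0.01,0,138],[0,-0.205,0.01,0,138],[0,-0.225,0.01,0,138],[0,-0.245,0.01,0,138],[0,-0.245,0.01,0,138],[0,-0.245,0.01,0,138]]]'

```text
time: 4.08
position: [0.5092, 0.0126, 0.1369]
tool_rot: [2.136, -2.303, -0.0]
ft_force: [-0.2, -0.4, 0.6]
grip_width: 0.457
```

Run:
```python
from h import *
from bench import ctrl
import cv2,pickle
r=ctrl.get_image("scene");cv2.imwrite("pics/s2.png",cv2.resize(r["img"][120:330,200:400],None,fx=2.8,fy=2.8,interpolation=cv2.INTER_CUBIC))
s=ctrl.get_state();print(s["time"],s["position"],s["ft_force"])
```

```text
4.125 [0.50920284 0.01253327 0.13688043] [ 0.56953866 -0.2167771  -0.97805628]
```

View pics/s2.png

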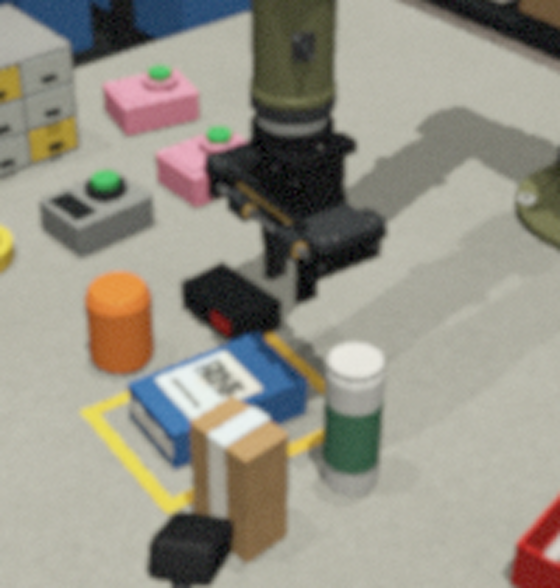

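The carton now lies label up. I'm raising and closing the gripper, then moving towards the button and checking the carton with the top camera clear.

Request:
drive_tool --rows '[[[0,0,-0.17,0,200],[0,0,-0.3,0,255],[0.3,0.05,-0.3,0,255],[0.6,0.05,-0.3,0,255],[0.95,0.05,-0.3,0,255],[0.95,0.05,-0.3,0,255],[0.95,0.05,-0.3,0,255],[0.95,0.05,-0.3,0,255],[0.95,0.05,-0.3,0,255]]]'

```text
time: 5.25
position: [0.4732, -0.2693, 0.2269]
tool_rot: [-2.137, 2.302, 0.001]
ft_force: [-0.8, -0.4, 0.0]
grip_width: 0.007
```

Run:
```python
from h import *
from bench import ctrl
import cv2,pickle
r=ctrl.get_image("top");pickle.dump(r,open("t3.pkl","wb"));cv2.imwrite("pics/t3.png",cv2.resize(r["img"][155:245,205:325],None,fx=6.5,fy=6.5,interpolation=cv2.INTER_CUBIC))
r=ctrl.get_image("wrist");pickle.dump(r,open("w3.pkl","wb"));cv2.imwrite("pics/w3.png",r["img"])
s=ctrl.get_state();print(s["time"],s["position"],s["grip_width"],s["ft_force"])
print(plan(s,[.4848,-.3592,.16],85.6))
```

```text
5.35 [ 0.47351688 -0.26867494  0.22707093] 0.0021537724795203683 [-0.10639906  0.41613747  0.44697588]
(array([ 0.2983, -0.0594,  0.2235]), np.float64(0.001279126734981004), np.float64(-94.16975718770344), array([ 0.08948809, -0.01782522,  0.06704289]))
```

View pics/t3.png

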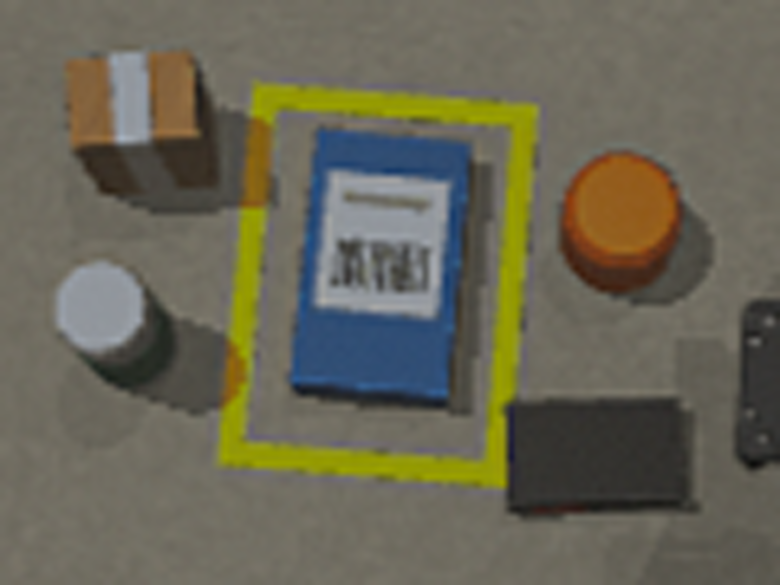

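View pics/w3.png

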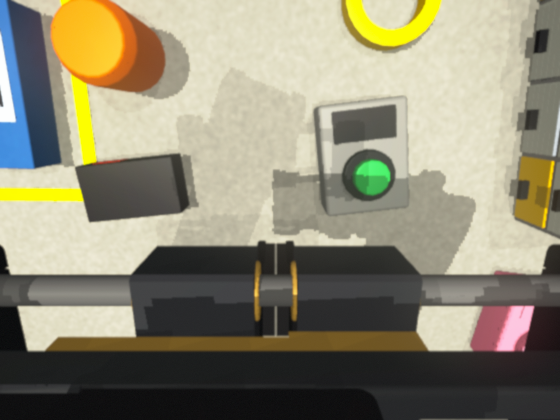

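The top view shows the carton flat with its label up, inside the tape at crop (320,128)-(450,400), and the bystanders unchanged. The wrist view shows the grey box's button at (372,177), which I'll use to cross-check its position.

Run:
```python
from h import *;import pickle
np.set_printoptions(precision=4,suppress=True)
w=pickle.load(open("w3.pkl","rb"));t=pickle.load(open("t3.pkl","rb"))
for z in(.055,.066):print(z,ray(w,372,177,z))
c=crop(t,[(318,128),(472,141),(446,398),(292,386)],6.5,205,155,.045)
th=np.radians(-4.4);M=np.array([[np.cos(th),np.sin(th)],[-np.sin(th),np.cos(th)]])
print((c[:,:2]-[.590,.0056])@M.T)
```

```text
0.055 [ 0.4825 -0.3624  0.055 ]
0.066 [ 0.4847 -0.3593  0.066 ]
[[ 0.0786  0.0404]
 [ 0.0773 -0.0487]
 [-0.0729 -0.0451]
 [-0.0724  0.0426]]
```

Request:
drive_tool --rows '[[[0.15,-0.03,0,0,255],[0.298,-0.059,0,0,255],[0.298,-0.059,0.1,0,255],[0.298,-0.059,0.25,0,255],[0.298,-0.059,0.4,0,255],[0.298,-0.059,0.475,0,255],[0.298,-0.059,0.475,0,255]]]'

```text
time: 6.22
position: [0.4836, -0.3588, 0.083]
tool_rot: [2.139, -2.301, -0.006]
ft_force: [-0.2, -0.8, -0.1]
grip_width: 0.003
```

Run:
```python
from h import *
from bench import ctrl
import cv2
r=ctrl.get_image("scene");cv2.imwrite("pics/s4.png",cv2.resize(r["img"][140:230,190:310],None,fx=6,fy=6,interpolation=cv2.INTER_CUBIC))
s=ctrl.get_state();print(s["time"],s["position"],s["grip_width"],s["ft_force"])
print(plan(s,[.4848,-.3592,.074],85.6))
```

```text
6.275 [ 0.48439496 -0.35973661  0.08460025] 0.00502007355645032 [-0.70396733 -0.15517863 -0.40393257]
(array([-0.0019, -0.0012,  0.0353]), np.float64(0.0010030782595158094), np.float64(-94.21944591328716), array([-0.00055796, -0.000368  ,  0.0106005 ]))
```

View pics/s4.png

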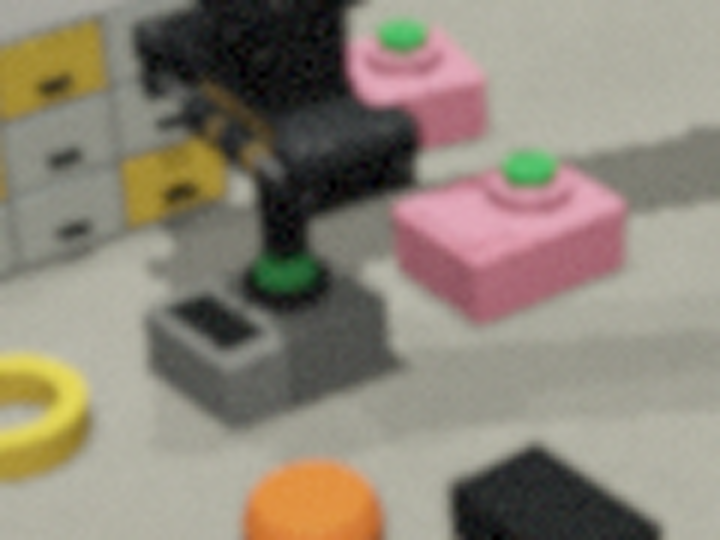

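The fingertips are centred just over the grey box's button at crop (287,262). I'm pressing in small steps.

Request:
drive_tool --rows '[[[0,0,0.01,0,255],[0,0,0.02,0,255],[0,0,0.027,0,255],[0,0,0.032,0,255],[0,0,0.032,0,255],[0,0,0.032,0,255]]]'

```text
time: 7.02
position: [0.4849, -0.3613, 0.0756]
tool_rot: [-2.136, 2.303, -0.003]
ft_force: [2.4, -0.1, 5.0]
grip_width: 0.002
```

Request:
drive_tool --rows '[[[0,0,0.004,0,255],[0,0,0.008,0,255],[0,0,0.008,0,255]]]'

```text
time: 7.4
position: [0.485, -0.3614, 0.0753]
tool_rot: [-2.136, 2.303, -0.004]
ft_force: [-0.8, 2.5, 16.3]
grip_width: 0.008
```

The force rose to 16 N with almost no further travel, so the button has bottomed out. I'm releasing it and moving away.

Request:
drive_tool --rows '[[[0,0,0.008,0,255],[0,0,-0.05,0,255],[0,0,-0.2,0,255],[0,0,-0.4,0,255],[0,0,-0.4,0,255],[0.3,0.0,-0.4,0,255],[0.3,0.0,-0.4,0,255],[0.3,0.0,-0.4,0,255],[0.3,0.0,-0.4,0,255]]]'

```text
time: 8.52
position: [0.4766, -0.4492, 0.1907]
tool_rot: [-2.136, 2.303, 0.006]
ft_force: [-0.1, 0.3, -0.7]
grip_width: 0.0
```

Run:
```python
from bench import ctrl
import cv2
r=ctrl.get_image("scene");cv2.imwrite("pics/s5.png",cv2.resize(r["img"][130:330,180:400],None,fx=3,fy=3,interpolation=cv2.INTER_CUBIC))
s=ctrl.get_state();print(s["time"],s["position"],s["ft_force"])
```

```text
8.575 [ 0.47715452 -0.44885646  0.19126572] [ 0.14875118 -0.14247286 -0.3803688 ]
```

View pics/s5.png

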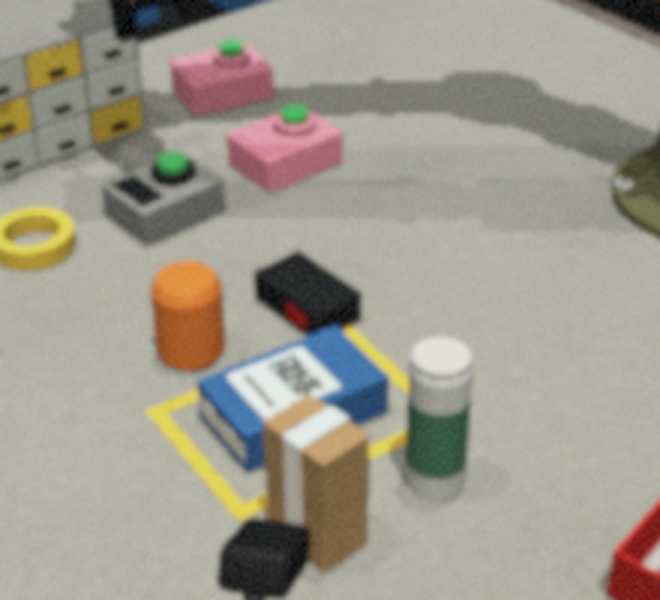

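```bash
python3 -c "
from bench import ctrl
print(ctrl.close_job())"
```

```text
the job is handed in; nothing more can be done
None
```

I pushed the blue carton near its top with the fingers half open. It tipped over and landed flat with its label up. I then pressed the green button on the grey box with the closed fingers, let it go, moved the arm clear and handed the job in at about 8.6 s. The hand-in reports no verdict.

**Carton:** In the top view, its corners are at x of about -0.073 to +0.079 m and y of about -0.049 to +0.043 m in the zone's frame. All four are well inside the tape.

**Button:** It bottomed out, with the force rising from 5 N to 16 N over only 0.3 mm of further travel. In the last picture it stands up again, but I had no direct reading of its travel.

**Position checks:** Three camera views agreed on the button position to about 1 mm, with its top at about 66 mm. During the press the tool sat about 2 mm to one side of that point, still well on the button.

**Other things:** The ones I could see stand where they did at the start. The bolt jar was outside the later pictures, so I did not check it again, but the arm never went near it.

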